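Refill the RF kit box from the parts cup on the carousel

ROBOT

A 6-joint arm with a two-finger parallel gripper is mounted at the origin on a cart in front of the work surface, level with it; the furniture and walls round the work are solid. World frame = base frame: x ahead of the robot, y to its left, z up, the work surface at z = 0. Lengths are in m, angles in rad, forces in N, time in s.
With the tool pointing down it reaches from about 0.375 to 0.975 m from the base axis. Payload 3.8 kg.
Tool frame: the origin (TCP) lies between the finger pads; the fingertips stand 8 mm ahead of it and the grasp point (between the pads) lies 11 mm behind it (tcp_to_tips is the distance from the TCP to the fingertips, in m); z points along the fingers, y is the line along which they close (so a half turn about z gives the same grasp; the last joint's range is limited). The gripper opens to 85 mm and grips with 20 to 120 N. Pads are 22 mm wide; open, the fingers measure 114 mm over their backs; the gripper's body (76 mm by 85 mm) begins 54 mm behind the grasp point. The pads swing forward as they close: fully open they stand 13 mm farther back than shut.
Start: joints at [1.245, 0.264, 1.604, -0, 1.274, -0.037], TCP at [0.192, 0.647, 0.239] pointing down, gripper open.
Joint ranges: [-2.63, 2.63], [-0.94, 2.18], [0.31, 2.57], [-1.31, 4.45], [0, 2.66], [-2.55, 2.55]. Speed limits (rad/s): [2.57, 2.57, 3.14, 3.14, 3.14, 3.14].

INTERFACE

Orientations are given as a rotation vector (axis times angle).
In Python, from workcell import * gives the robot as it stands.
- The arm moves only by the tool move_arm, never from a script. Its argument "series" is one flat list of numbers, 7 for each row, row after row: the finger opening in cm, from 0 to 8.54, then the shift along the tool's x, y, z in cm, then the turn, a rotation vector about the tool's x, y, z in degrees. A call has 1 to 5 rows; each row shifts and turns the commanded pose from where the row before left it, along the tool's axes as they then stand; what a row does not reach is not made up. A row lasts 1/8 s, in which the tool goes at most 62.5 mm and 10.7 degrees, less where a joint would pass 70% of its speed; a pose out of reach is approached as far as the arm can. A call is refused whole if a number of a shift passes 6.25 or a number of a turn 10.7, either way. A call with a gripper value outside its range is refused whole. The fingers move at their own pace and stop on an object; "grip_force" is the grip in N (left out, the last holds). Time passes only in rows, so rows that do not move let the fingers close. It gives the time, the measured TCP pose, the force, the opening and the grip force at its end, in the units of the state.
- read_state(): the state, without advancing time (a new reading comes with each control period).
- read_camera(name): name is "scene" or "top" or "wrist"; returns the picture (384x512x3 uint8, red, green, blue); there is no depth.
- calibration(name): a dict with "camera_matrix" (3x3 intrinsics, pixels), "rvec" (rotation vector, rad) and "tvec" (3), from world to camera coordinates, as OpenCV has them. Camera axes: x right, y down, z forward; pixel columns grow to the right and rows downward; lengths in m; the calibration is good to about 2 mm. A picture is of the moment at which its call begins: read the wrist's pose just before it. calibration takes no time and is no camera call; for the wrist camera it gives the pose at the moment of the call.
- finish_job(): hands the job in; it is judged then, once.
The state is a dict: "time": time; "q": joint angles; "joint_vel": joint speeds; "joint_torque": joint torques, N m; "tool_pos": TCP position; "tcp_rot": TCP orientation; "wrist_force": force on the tool from outside, world axes, zero at the start; "torque": the same for the moment, N m; "width": opening from 0.0 (shut) to 1.0 (fully open); "grip_force": force on a finger pad.
Only numpy, scipy, OpenCV 4.12 (cv2) and the standard library are available. Lean on these libraries where they do the work, as an engineer would, in place of code of your own. Each camera call takes 0.05 s, during which the arm holds its last target. There are 200 camera calls.

TASK

Push the blue sliding cover of the kit box fully open, take the orange cup of coaxial parts off the freely turning carousel with all its parts in it, and pour all six parts into the box. Then stand the empty cup upright back on the carousel disc beside the flux jar, and push the cover fully shut over the parts. Leave the flux jar standing on the carousel and do not disturb the multimeter and the solder spool.

Things in the scene. Friction and masses are not known exactly. Their poses are not given: they have to be found in the camera images.
- turntable: low parts carousel: fixed dark foot carrying a bare aluminium disc 230 mm across that spins freely (no motor, almost no friction); the disc's top is 30 mm above the bench. Origin: on the bench under the disc's axis, z up
- cup: orange round open cup, straight walls, 66 mm outside diameter, 80 mm tall, walls 3 mm, floor 4 mm, about 90 g; stands off-centre on the carousel disc with six coaxial parts lying in its lower 30 mm. Origin: centre of its underside, z towards the mouth
- flux_jar: round white jar with a green cap, 46 mm diameter, 38 mm tall, standing on the carousel disc across the axis from the cup, its centre about 115 mm from the cup's. Origin: centre of its underside
- kit_box: grey open-topped kit box fixed to the bench on 14 mm feet, outside 130 (x) x 160 (y) mm, its rim 79 mm above the bench, walls 4 mm, with two aluminium rails whose tops are 86 mm above the bench along its long sides that run on 125 mm beyond its -y end, carrying the sliding blue cover. Origin: on the bench under the box's centre; the cover opens towards the box's own -y
- box_in (a point): centre of the kit box's inner floor (18 mm above the bench); same axes as the box; inner space 122 (x) x 152 (y) x 61 mm
- cover (a joint): slide of the blue cover along the box's own -y: 0 m = fully shut, 0.125 m = fully open (end stop); slight friction, stays where it is left; may start up to 40 mm ajar. The cover is 128 x 160 mm, its top 85 mm above the bench
- cover_tab (a point): middle of the white upright tab in the middle of the cover (it moves with the cover): 70 mm wide along the box's x, 8 mm thick along y, from 85 to 115 mm above the bench; this point is 99 mm above the bench
- multimeter: bystander: dark grey multimeter, 182 x 88 x 52 mm, lying close to the left of the carousel (another one lies far off at the back)
- solder_spool: bystander: blue solder spool, 81 mm diameter, 40 mm tall, standing on the right bench, beside the end of the rails
- blue_0: blue coaxial DC block with gold and silver ends, 12 x 40 x 12 mm, 20 g, starts in the cup. Origin: centre of the side it lies on, y along its length
- blue_1: blue coaxial DC block with gold and silver ends, 12 x 40 x 12 mm, 20 g, starts in the cup. Origin: centre of the side it lies on, y along its length
- blue_2: blue coaxial DC block with gold and silver ends, 12 x 40 x 12 mm, 20 g, starts in the cup. Origin: centre of the side it lies on, y along its length
- black_0: black coaxial attenuator with gold and silver ends, 13 x 38 x 13 mm, 20 g, starts in the cup. Origin: centre of the side it lies on, y along its length
- black_1: black coaxial attenuator with gold and silver ends, 13 x 38 x 13 mm, 20 g, starts in the cup. Origin: centre of the side it lies on, y along its length
- black_2: black coaxial attenuator with gold and silver ends, 13 x 38 x 13 mm, 20 g, starts in the cup. Origin: centre of the side it lies on, y along its length

How it is judged:
On the way, in this order (a step that is already met when the one before it is completed fails the run):
1. the cover is pushed fully open (within 12 mm of its stop) (value of joint cover above 0.113 m), for 0.1 s.
2. the cup is lifted off the carousel with all six parts in it (its underside 60 mm or more above the bench) (height (world z) of cup above 0.06 m and distance between each of blue_0, blue_1, blue_2, black_0, black_1, black_2 and cup below 0.085 m), for 0.2 s.
3. all six parts lie inside the kit box (x of blue_0 in the frame of box_in between -0.063 and 0.063 m and y of blue_0 in the frame of box_in between -0.078 and 0.078 m and z of blue_0 in the frame of box_in between -0.01 and 0.058 m and x of blue_1 in the frame of box_in between -0.063 and 0.063 m and y of blue_1 in the frame of box_in between -0.078 and 0.078 m and z of blue_1 in the frame of box_in between -0.01 and 0.058 m and x of blue_2 in the frame of box_in between -0.063 and 0.063 m and y of blue_2 in the frame of box_in between -0.078 and 0.078 m and z of blue_2 in the frame of box_in between -0.01 and 0.058 m and x of black_0 in the frame of box_in between -0.063 and 0.063 m and y of black_0 in the frame of box_in between -0.078 and 0.078 m and z of black_0 in the frame of box_in between -0.01 and 0.058 m and x of black_1 in the frame of box_in between -0.063 and 0.063 m and y of black_1 in the frame of box_in between -0.078 and 0.078 m and z of black_1 in the frame of box_in between -0.01 and 0.058 m and x of black_2 in the frame of box_in between -0.063 and 0.063 m and y of black_2 in the frame of box_in between -0.078 and 0.078 m and z of black_2 in the frame of box_in between -0.01 and 0.058 m), for 0.2 s.
4. the empty cup stands upright on the carousel disc (horizontal distance between cup and turntable below 0.095 m and height (world z) of cup between 0.024 and 0.036 m and angle between cup's own z axis and vertical below 0.1 rad and linear speed of cup below 0.03 m/s), for 0.2 s.
At the end, for the whole second after the job is handed in: all six parts lie inside the kit box below its rim, the cover is shut to within 8 mm, the empty cup stands upright (within 0.1 rad) and at rest on the carousel disc with its centre within 95 mm of the axis, and the flux jar stands upright on the disc (all of step 3 and all of step 4 and value of joint cover below 0.008 m and angle between flux_jar's own z axis and vertical below 0.15 rad and height (world z) of flux_jar above 0.024 m and linear speed of flux_jar below 0.05 m/s); the robot touches nothing.
It fails at once if the flux jar is tipped over or knocked off the carousel (angle between flux_jar's own z axis and vertical above 0.5 rad or height (world z) of flux_jar below 0.02 m).
It fails at once if the multimeter is moved more than 30 mm (distance of multimeter from where it was at the start of the episode above 0.03 m).
It fails at once if the solder spool is moved more than 30 mm (distance of solder_spool from where it was at the start of the episode above 0.03 m).
It also fails if it takes over 72 s, if anything falls off the work surface, if the arm or the gripper's body presses on something with over 40 N, if the wrist force passes 120 N, or if a joint passes its speed limit or range.

## Working session

There is one attempt and no reset: what is moved stays moved. The work goes in short steps, Python scripts to look and compute and a tool call to move; the robot and the scene stay as the last step left them, time stands still between calls to the robot, and variables do not carry over. Pictures are saved under pics/ and viewed, at most 10 in all, crops included, and the job is handed in when it is done.

Besides the shell and the picture viewer there is one more tool, called after "Emit:" as name(argument=value, ...) on one line, values as JSON. move_arm: Moves the arm, as the interface text tells. Its arguments: {"type":"object","properties":{"series":{"type":"array"},"grip_force":{"type":"number"}},"required":["series"]}

```bash
ls; mkdir -p pics; cat > h.py <<'E'
from workcell import *
import numpy as np, cv2
from scipy.spatial.transform import Rotation as R
def cal(n):
    c=calibration(n); return np.array(c["camera_matrix"],float),np.array(c["rvec"],float).ravel(),np.array(c["tvec"],float).ravel()
def ray(c,px):
    K,r,t=c; M=R.from_rotvec(r).as_matrix()
    d=np.linalg.inv(K)@np.array([px[0],px[1],1.]); return -M.T@t, M.T@d
def onz(c,px,z):
    o,d=ray(c,px); return o+d*(z-o[2])/d[2]
def proj(c,p):
    K,r,t=c; return cv2.projectPoints(np.array(p,float).reshape(-1,3),r,t,K,None)[0].reshape(-1,2)
def save(img,n): cv2.imwrite(f"pics/{n}.png",cv2.cvtColor(img,cv2.COLOR_RGB2BGR))
E
python3 - <<'E'
from h import *
s=read_state();print(s)
a=[read_camera(n) for n in("scene","top")]
np.save("a.npy",np.array(a))
for i,n in zip(a,("scene","top")): save(cv2.resize(i,(800,600),interpolation=cv2.INTER_CUBIC),n+"0"); c=cal(n);print(n,c[0].tolist(),ray(c,(256,192)))
E
```

```text
pics
{'time': 0.0, 'q': array([ 1.24512054e+00,  2.64774169e-01,  1.60539311e+00,  2.13556406e-05,
        1.27368983e+00, -3.69146421e-02]), 'joint_vel': array([-1.48122735e-03, -6.91897499e-05, -5.15211739e-04,  5.48379552e-04,
        7.16510518e-04, -1.40111357e-03]), 'joint_torque': array([-2.77370797e-03, -5.15102041e+01, -3.67313468e+01, -4.92916533e-04,
        1.30891905e-02,  4.38020052e-06]), 'tool_pos': array([0.19199058, 0.64636989, 0.23793752]), 'tcp_rot': array([-0.45195854, -3.10847782,  0.00349244]), 'wrist_force': array([-0.50934585, -0.43132955, -0.51991682]), 'torque': array([-0.03236218,  0.01541711, -0.04726506]), 'grip_force': 0.0, 'width': 0.9983996240296026}
scene [[430.1142732448646, 0.0, 254.66379633395482], [0.0, 430.1142732448646, 194.9355034015717], [0.0, 0.0, 1.0]] (array([-0.49415323, -0.49222135,  1.39480921]), array([ 0.5799047 ,  0.31068868, -0.75315292]))
top [[418.0867337376079, 0.0, 254.23445173096962], [0.0, 418.0867337376079, 193.7776314399505], [0.0, 0.0, 1.0]] (array([0.26060981, 0.07275104, 1.53317316]), array([ 0.17229405, -0.02621681, -0.98471486]))
```

View pics/scene0.png

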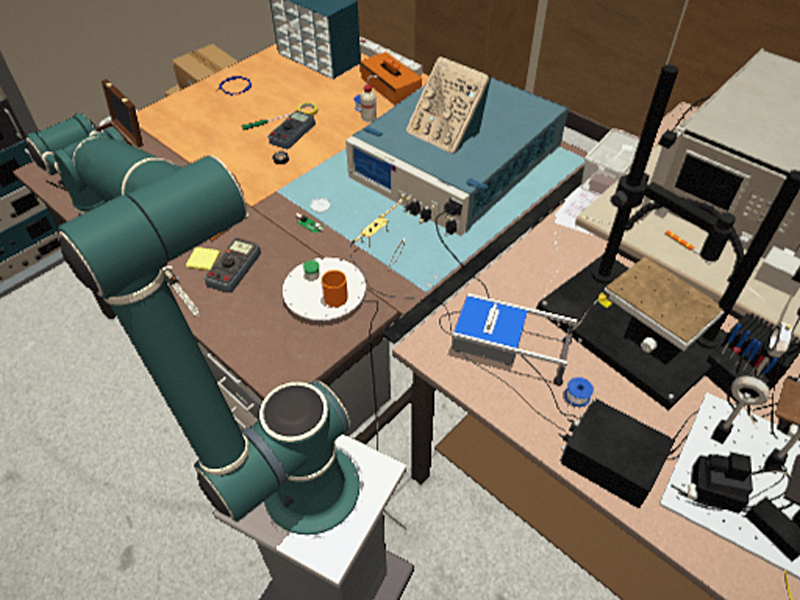

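View pics/top0.png

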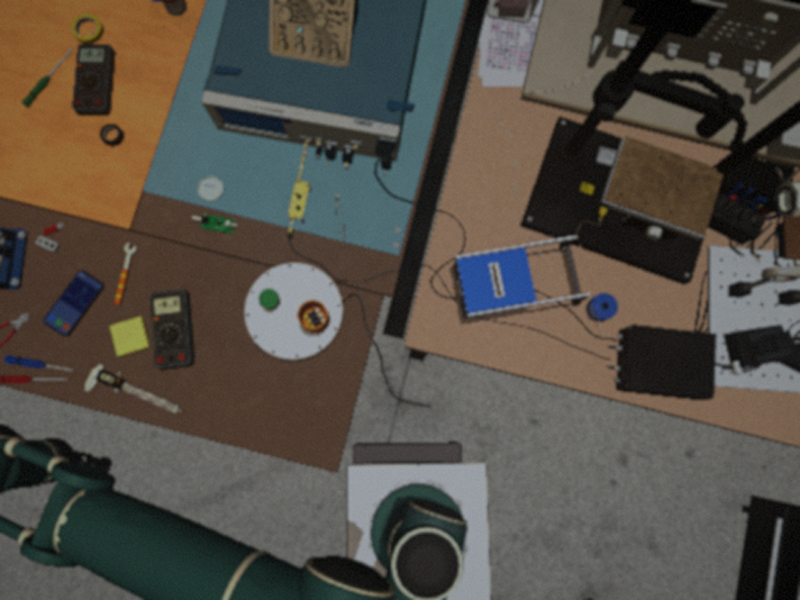

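The scene and top views agree. In 800x600 top pixels: carousel about (293,311), jar (269,299), cup (313,317), blue cover (496,281) with its white tab, spool (602,306). The rails run to the right (-y). Next I measure these with masks.

```bash
cat > m.py <<'E'
from h import *
def comp(mask,near,minA=15):
    n,l,st,ce=cv2.connectedComponentsWithStats(mask.astype(np.uint8))
    i=min((i for i in range(1,n) if st[i,4]>=minA),key=lambda i:np.hypot(*(ce[i]-near)))
    return (l==i).astype(np.uint8),ce[i],st[i,4]
def hsv(im): return [x.astype(int) for x in cv2.split(cv2.cvtColor(im,cv2.COLOR_RGB2HSV))]
E
python3 - <<'E'
from m import *
a=np.load("a.npy"); 
k=512/800
for n,im,pts in(("scene",a[0],dict(cup=(335,288),jar=(312,265),cover=(490,320),spool=(578,385),disc=(322,300))),("top",a[1],dict(cup=(313,317),jar=(269,299),cover=(496,281),spool=(602,306),disc=(293,311)))):
    c=cal(n); h,s,v=hsv(im)
    M=dict(cup=(h<18)&(s>140)&(v>60),jar=(h>45)&(h<85)&(s>90),cover=(h>100)&(h<125)&(s>140),spool=(h>100)&(h<125)&(s>120),disc=(s<40)&(v>110))
    Z=dict(cup=.11,jar=.068,cover=.085,spool=.04,disc=.03)
    for o in M:
        m,ce,A=comp(M[o],np.array(pts[o])*k)
        if o=="disc":
            e=cv2.fitEllipse(cv2.convexHull(cv2.findContours(m,0,2)[0][0])); ce=e[0]; print(e)
        print(n,o,A,np.round(ce,1),onz(c,ce,Z[o]).round(4))
        if o=="cover":
            cn=max(cv2.findContours(m,0,2)[0],key=len); r=cv2.minAreaRect(cn)
            q=cv2.approxPolyDP(cv2.convexHull(cn),4,True).reshape(-1,2)
            w=np.array([onz(c,p,.085) for p in q]); print(q.tolist(),w.round(4).tolist())
            if n=="top":
              b=np.array([onz(c,p,.085) for p in cv2.boxPoints(r)]);print("box",b[:,:2].round(4).tolist(),b.mean(0))
            f=cv2.drawContours(np.zeros_like(m),[cv2.convexHull(cn)],-1,1,-1)
            f=cv2.erode(f,np.ones((5,5)))
            t=(f>0)&(s<110)&(v>100); _,tc,tA=comp(t,ce,5);print("tab",tA,tc,onz(c,tc,.115 if n=="top" else .1))
E
```

```text
scene cup 314 [213.8 184.1] [0.4533 0.2082 0.11  ]
scene jar 69 [198.7 170.3] [0.5221 0.3303 0.068 ]
scene cover 878 [314.1 205.7] [ 0.5579 -0.1875  0.085 ]
[[298, 191], [337, 199], [330, 222], [291, 212]] [[0.5984, -0.0998, 0.085], [0.6321, -0.2545, 0.085], [0.5118, -0.2723, 0.085], [0.4867, -0.1205, 0.085]]
tab 104 [313.98076923 204.60576923] [ 0.55056544 -0.18838057  0.1       ]
scene spool 194 [370.7 249.2] [ 0.4981 -0.4463  0.04  ]
((206.9054718017578, 184.42608642578125), (39.88914489746094, 53.34019470214844), 82.6925048828125)
scene disc 1198 [206.9 184.4] [0.4967 0.2769 0.03  ]
top cup 127 [200.  202.5] [0.4747 0.2277 0.11  ]
top jar 101 [171.7 191. ] [0.5234 0.3325 0.068 ]
top cover 1318 [316.9 179. ] [ 0.559  -0.1825  0.085 ]
[[334, 159], [341, 192], [299, 199], [293, 166]] [[0.6314, -0.2467, 0.085], [0.5112, -0.2661, 0.085], [0.4876, -0.1166, 0.085], [0.6068, -0.0989, 0.085]]
box [[0.6074, -0.0963], [0.6346, -0.2543], [0.5119, -0.2698], [0.4857, -0.1138]] [ 0.55989745 -0.18355017  0.085     ]
tab 143 [317.5034965  178.69230769] [ 0.55372276 -0.17935459  0.115     ]
top spool 185 [386.3 195.6] [ 0.5043 -0.4418  0.04  ]
((187.31532287597656, 198.55197143554688), (61.15665817260742, 63.54593276977539), 65.42781066894531)
top disc 2556 [187.3 198.6] [0.5018 0.2824 0.03  ]
```

```bash
cat > p.py <<'E'
from h import *
def Rdown(yaw): # tool z down, tool y along world yaw+90
    return R.from_euler('z',yaw)*R.from_euler('x',np.pi)
def plan(wps,p=None,Rc=None,maxd=.06,maxa=10.5,q=1):
    """wps: list of (pos,Rot or None); print rounded rows [dx,dy,dz cm, turn deg] in tool axes"""
    s=read_state(); json=[]
    if p is None: p=s["tool_pos"].copy(); Rc=R.from_rotvec(s["tcp_rot"])
    for tp,tR in wps:
        tR=tR or Rc; tp=np.array(tp,float)
        ang=np.degrees((Rc.inv()*tR).magnitude()); n=max(1,int(np.ceil(max(np.linalg.norm(tp-p)/maxd,ang/maxa))))
        for i in range(n):
            f=1/(n-i); d=np.round(Rc.inv().apply((tp-p)*f)*100,q)
            w=np.round(np.degrees((Rc.inv()*tR).as_rotvec()*f),0 if ang>2 else 1)
            if ang<.6: w=w*0
            p=p+Rc.apply(d/100); Rc=Rc*R.from_rotvec(np.radians(w))
            print([float(x)+0. for x in (*d,*w)])
        print(" ->",p.round(4),Rc.as_rotvec().round(3))
    return p,Rc
E
python3 - <<'E'
from p import *
s=read_state(); Rc=R.from_rotvec(s["tcp_rot"]); print(Rc.as_matrix().round(3))
u=np.array([.168,-.986,0]); tab=np.array([.557,-.184,0])
t=tab-.055*u
b=np.arctan2(.168,.986) 
for k in (0,1,-1,2): 
  print(k,np.degrees((Rc.inv()*Rdown(b+k*np.pi/2)).as_rotvec()).round(1))
k=min((0,1,-1,2),key=lambda k:(Rc.inv()*Rdown(b+k*np.pi/2)).magnitude())
plan([((t[0],t[1],.19),Rdown(b+k*np.pi/2)),((t[0],t[1],.103),None)])
E
```

```text
[[-0.959  0.285 -0.001]
 [ 0.285  0.959 -0.002]
 [ 0.    -0.002 -1.   ]]
0 [ -0.    0.2 153.8]
1 [-0.1  0.1 63.8]
-1 [-1.000e-01 -1.000e-01 -1.162e+02]
2 [ -0.1  -0.  -26.2]
[-3.7, -4.3, 0.3, 0.0, 0.0, -2.0]
[-3.6, -4.4, 0.3, 0.0, 0.0, -2.0]
[-3.4, -4.5, 0.3, 0.0, 0.0, -2.0]
[-3.3, -4.7, 0.3, 0.0, 0.0, -2.0]
[-3.1, -4.8, 0.3, 0.0, 0.0, -2.0]
[-3.0, -4.9, 0.3, 0.0, 0.0, -2.0]
[-2.8, -5.0, 0.3, 0.0, 0.0, -2.0]
[-2.6, -5.1, 0.4, 0.0, 0.0, -2.0]
[-2.4, -5.1, 0.3, 0.0, 0.0, -1.0]
[-2.3, -5.2, 0.4, 0.0, 0.0, -2.0]
[-2.2, -5.3, 0.3, 0.0, 0.0, -1.0]
[-2.1, -5.3, 0.4, 0.0, 0.0, -2.0]
[-1.9, -5.3, 0.3, 0.0, 0.0, -1.0]
[-1.7, -5.4, 0.4, 0.0, 0.0, -2.0]
[-1.6, -5.4, 0.3, 0.0, 0.0, -1.0]
 -> [ 0.5477 -0.1294  0.1904] [ 2.59e-01 -3.13e+00  3.00e-03]
[0.0, 0.0, 4.4, 0.0, 0.0, 0.0]
[0.0, 0.0, 4.3, 0.0, 0.0, 0.0]
 -> [ 0.5476 -0.1296  0.1034] [ 2.59e-01 -3.13e+00  3.00e-03]
```

Emit:
move_arm(series=[0, -3.7, -4.3, 0.3, 0, 0, -2, 0, -3.6, -4.4, 0.3, 0, 0, -2, 0, -3.4, -4.5, 0.3, 0, 0, -2, 0, -3.3, -4.7, 0.3, 0, 0, -2, 0, -3.1, -4.8, 0.3, 0, 0, -2])

```text
time: 0.72
tool_pos: [0.3103, 0.3861, 0.2237]
tcp_rot: [-0.177, -3.137, 0.001]
wrist_force: [0.6, -0.4, 0.8]
width: 0.001
grip_force: 0.0
```

Emit:
move_arm(series=[0, -3.0, -4.9, 0.3, 0, 0, -2, 0, -2.8, -5.0, 0.3, 0, 0, -2, 0, -2.6, -5.1, 0.4, 0, 0, -2, 0, -2.4, -5.1, 0.3, 0, 0, -1, 0, -2.3, -5.2, 0.4, 0, 0, -2])

```text
time: 1.35
tool_pos: [0.4291, 0.127, 0.2071]
tcp_rot: [-0.069, 3.14, 0.0]
wrist_force: [0.5, 0.2, -0.0]
width: -0.002
grip_force: 0.0
```

```bash
python3 - <<'E'
from p import *
s=read_state();print(s["tool_pos"],s["tcp_rot"],s["q"].tolist())
E
```

```text
[0.42911514 0.12695206 0.20711034] [-6.90299331e-02  3.14043964e+00  2.83310353e-04] [0.23189876572310686, -0.15452085198499146, 2.1045065398352016, 0.00010145706583303079, 1.1911836212225893, -1.382890013877298]
```

Emit:
move_arm(series=[0, -2.2, -5.3, 0.3, 0, 0, -1, 0, -2.1, -5.3, 0.4, 0, 0, -2, 0, -1.9, -5.3, 0.3, 0, 0, -1, 0, -1.7, -5.4, 0.4, 0, 0, -2, 0, -1.6, -5.4, 0.3, 0, 0, -1])

```text
time: 1.98
tool_pos: [0.548, -0.1305, 0.1897]
tcp_rot: [0.259, -3.13, -0.001]
wrist_force: [0.8, 0.0, 0.5]
width: -0.002
grip_force: 0.0
```

Emit:
move_arm(series=[0, 0, 0, 4.4, 0, 0, 0, 0, 0, 0, 4.3, 0, 0, 0, 0, 0, 0, 0, 0, 0, 0])

```text
time: 2.35
tool_pos: [0.5438, -0.1278, 0.0988]
tcp_rot: [0.257, -3.122, -0.006]
wrist_force: [-0.6, -0.4, 0.6]
width: -0.0
grip_force: 0.0
```

```bash
python3 - <<'E'
from m import *
s=read_state();print(s["tool_pos"],s["tcp_rot"],s["q"].tolist())
im=read_camera("wrist");np.save("w1.npy",im);save(im,"w1");c=cal("wrist");print(c)
E
```

```text
[ 0.54377034 -0.12782555  0.09880633] [ 0.2573056  -3.12157372 -0.00552085] [-0.27547267627448174, 0.18119486497199608, 1.9812076923492998, 1.4690181186547155e-06, 0.9892550499051289, -2.0107543009011644]
(array([[343.88608297,   0.        , 249.67092979],
       [  0.        , 343.88608297, 190.7021608 ],
       [  0.        ,   0.        ,   1.        ]]), array([-1.91038455, -2.25430876, -0.3065921 ]), array([ 0.21658772, -0.4962842 ,  0.10898986]))
```

View pics/w1.png

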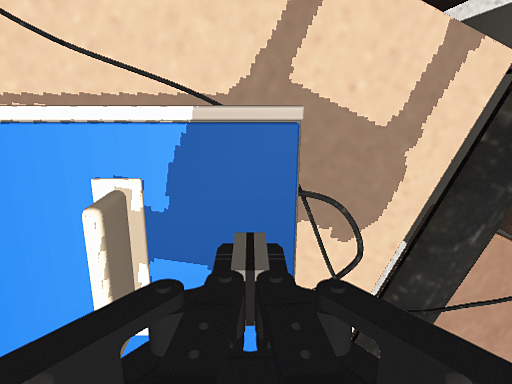

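The wrist picture shows the closed fingers at (250,240), the white tab's near face at about x=145, and the cover's edge (298) level with the rail's end (302), so the cover is practically shut. I can push now.

Emit:
move_arm(series=[0, 0, -2.5, -0.4, 0, 0, 0, 0, 0, -2.5, 0, 0, 0, 0, 0, 0, -2.5, 0, 0, 0, 0, 0, 0, -2.5, 0, 0, 0, 0, 0, 0, -2.5, 0, 0, 0, 0])

```text
time: 3.02
tool_pos: [0.5691, -0.2535, 0.1081]
tcp_rot: [-0.259, 3.13, -0.001]
wrist_force: [0.5, 1.6, 1.2]
width: 0.002
grip_force: 0.9
```

Emit:
move_arm(series=[0, 0, -1.5, 0, 0, 0, 0, 0, 0, -0.5, 0, 0, 0, 0, 0, 0, 0, 0, 0, 0, 0])

```text
time: 3.4
tool_pos: [0.5714, -0.272, 0.1068]
tcp_rot: [0.258, -3.13, -0.0]
wrist_force: [0.3, 0.8, 0.4]
width: 0.001
grip_force: 0.0
```

```bash
python3 - <<'E'
from m import *
s=read_state();print(s["tool_pos"],s["tcp_rot"],s["q"].tolist(),s["wrist_force"])
im=read_camera("top")
c=cal("top");h,sa,v=hsv(im);m,ce,A=comp((h>100)&(h<125)&(sa>140),np.array((340,178)))
cn=max(cv2.findContours(m,0,2)[0],key=len);b=np.array([onz(c,p,.085) for p in cv2.boxPoints(cv2.minAreaRect(cn))]);print(b[:,:2].round(4).tolist(),b.mean(0),A)
E
```

```text
[ 0.57135032 -0.2720292   0.10680667] [ 2.58177347e-01 -3.13010248e+00 -3.17577651e-04] [-0.4835613673169861, 0.295982180153693, 1.8204435392689189, -0.00033996023872110624, 1.026001926076027, -2.21877296034717] [0.26553106 0.77997676 0.36180454]
[[0.5326, -0.1651], [0.6612, -0.2207], [0.6348, -0.2828], [0.5068, -0.2264]] [ 0.58384847 -0.22375146  0.085     ] 338
```

Emit:
move_arm(series=[0, 0, -0.8, 0.3, 0, 0, 0, 0, 0, -0.8, 0, 0, 0, 0, 0, 0, -0.4, 0, 0, 0, 0, 0, 0, -0.4, 0, 0, 0, 0])

```text
time: 3.95
tool_pos: [0.5746, -0.2902, 0.1038]
tcp_rot: [0.256, -3.128, -0.017]
wrist_force: [-3.4, 23.6, 10.2]
width: 0.001
grip_force: 12.1
```

Emit:
move_arm(series=[0, 0, 1.5, 0, 0, 0, 0, 0, 0, 1.5, -3, 0, 0, 0, 0, 0, 4, -6, 0, 0, 0, 0, 0, 4, -6, 0, 0, 0, 8.5, 0, 3, -4, 0, 0, 0])

```text
time: 4.58
tool_pos: [0.5548, -0.1674, 0.2812]
tcp_rot: [-0.259, 3.128, -0.003]
wrist_force: [0.8, -0.3, 0.5]
width: 0.196
grip_force: 0.0
```

```bash
python3 - <<'E'
from m import *
s=read_state();print(s["tool_pos"],s["tcp_rot"],s["q"].tolist(),s["wrist_force"])
im=read_camera("wrist");np.save("w2.npy",im);save(im,"w2");c=cal("wrist");np.save("w2c.npy",np.array([c[0].ravel(),*[np.r_[x,np.zeros(6)] for x in c[1:]]]))
for n in("top","scene"):
  im=read_camera(n);save(im,n+"1");np.save(n+"1.npy",im)
# kinematics fit
D=[([1.24512054,.264774169,1.60539311,0,1.27368983,-.0369],[.19199058,.64636989,.23793752]),
([.23189876,-.15452085,2.10450654,0,1.19118362,-1.3829],[.42911514,.12695206,.20711034]),
([-.27547268,.18119486,1.9812073,0,.98925505,-2.0108],[.54377034,-.12782555,.09880633]),
([-.48356137,.29598218,1.82044354,0,1.0260019,-2.2188],[.57135032,-.2720292,.10680667]),(s["q"],s["tool_pos"])]
for q,p in D: print(np.round([q[1],q[2],q[1]+q[2]+q[4],np.hypot(p[0],p[1]),p[2],np.arctan2(p[1],p[0])-q[0]],4).tolist())
E
```

```text
[ 0.55478655 -0.167379    0.28118249] [-0.25852436  3.1280305  -0.00334555] [-0.33554438513201224, 0.05799751565419836, 1.763933927343567, -0.0007986848720242845, 1.3161498519351869, -2.071061350173348] [ 0.77992819 -0.32938622  0.5420841 ]
[0.2648, 1.6054, 3.1439, 0.6743, 0.2379, 0.0369]
[-0.1545, 2.1045, 3.1412, 0.4475, 0.2071, 0.0557]
[0.1812, 1.9812, 3.1517, 0.5586, 0.0988, 0.0446]
[0.296, 1.8204, 3.1424, 0.6328, 0.1068, 0.0392]
[0.058, 1.7639, 3.1381, 0.5795, 0.2812, 0.0425]
```

View pics/w2.png

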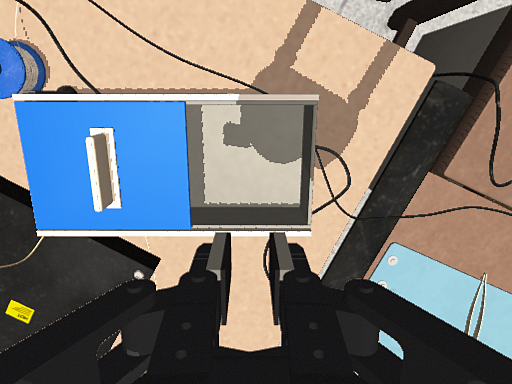

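The picture shows the cover fully open, with its tab at (100,170) and the box opening at x 190-305, so the box interior is empty and clear. Next I fit the arm's geometry so I can plan a tilted grasp, and refine the positions.

```bash
python3 - <<'E'
from m import *
from scipy.optimize import least_squares
D=[([.264774169,1.60539311],.6743,.2379),([-.15452085,2.10450654],.4475,.2071),([.18119486,1.9812073],.5586,.0988),([.29598218,1.82044354],.6328,.1068),([.05799751,1.76393393],.5795,.2812)]
def f(x):
    o=[]
    for (a,b),r,z in D:
        rho=np.sqrt(r*r-.0249**2);ph=a+b
        o+=[x[0]+x[1]*np.sin(a)+x[2]*np.sin(ph)-x[3]*np.cos(ph)-rho, x[4]+x[1]*np.cos(a)+x[2]*np.cos(ph)+x[3]*np.sin(ph)-z]
    return np.r_[o, .002*(x[0]), .002*x[3]]
s=least_squares(f,[0,.4,.4,0,.1]);print(s.x,np.abs(s.fun).max())
# box top opening corners in w2: wrist; 
C=np.load("w2c.npy");c=(C[0].reshape(3,3),C[1,:3],C[2,:3])
for px,z in [((188,101),.085),((190,229),.085),((318,97),.086),((310,234),.086),((16,102),.085),((37,229),.085),((92,133),.115),((96,211),.115),((105,172),.115)]: print(px,onz(c,px,z).round(4))
im=np.load("w2.npy");
# cup/jar/disc again, from top & scene
for n in("top","scene"):
    im=np.load(n+"1.npy");c=cal(n);h,sa,v=hsv(im)
    big=cv2.resize(im,None,fx=4,fy=4,interpolation=cv2.INTER_CUBIC)
    if n=="top": save(big[4*160:4*240,4*100:4*260][:, :],"topcrop")
    else: save(big[4*150:4*215,4*130:4*250],"scenecrop")
E
```

```text
[-0.00066706  0.51079781  0.56959361 -0.0086404  -0.07880631] 0.0015826455913022786
(188, 101) [ 0.5069 -0.2336  0.085 ]
(190, 229) [ 0.6362 -0.2164  0.085 ]
(318, 97) [ 0.4829 -0.1134  0.086 ]
(310, 234) [ 0.6202 -0.091   0.086 ]
(16, 102) [ 0.5349 -0.3944  0.085 ]
(37, 229) [ 0.6631 -0.3753  0.085 ]
(92, 133) [ 0.5465 -0.3091  0.115 ]
(96, 211) [ 0.6196 -0.3025  0.115 ]
(105, 172) [ 0.5802 -0.296   0.115 ]
```

View pics/topcrop.png

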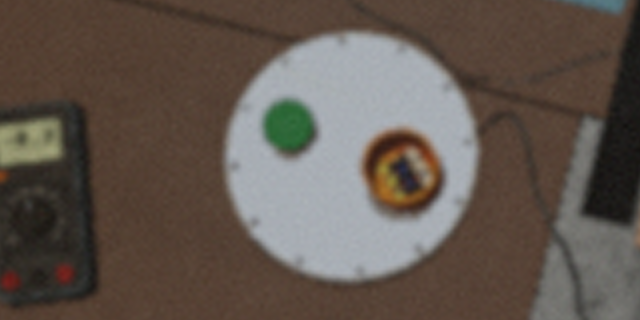

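The top crop shows the cup rim at crop pixel (403,171), the green jar cap at (289,127), and the multimeter at the left edge, well away from the disc. Next I tilt the tool a little on the way so I can identify the wrist geometry.

Emit:
move_arm(series=[8.5, 0, 4, 0, -8, 0, 0, 8.5, 0, 4, 0, -8, 0, 0, 8.5, 0, 4, 0, -8, 0, 0, 8.5, 0, 0, 0, 0, 0, 0])

```text
time: 5.22
tool_pos: [0.5344, -0.0523, 0.2927]
tcp_rot: [0.247, -3.027, -0.643]
wrist_force: [-0.3, 0.1, 0.3]
width: 0.994
grip_force: 0.0
```

```bash
cat > kin.py <<'E'
from h import *
from scipy.optimize import least_squares
def fk(q,x):
    a1,L2,L4,e,d1,L6,off,sg=x; a=q[1];ph=a+q[2]
    rho=a1+L2*np.sin(a)+L4*np.sin(ph)-e*np.cos(ph); z=d1+L2*np.cos(a)+L4*np.cos(ph)+e*np.sin(ph)
    B=R.from_euler('z',q[0]); Rt=B*R.from_euler('y',ph)*R.from_euler('z',sg*q[3])*R.from_euler('y',q[4])*R.from_euler('z',q[5]+np.pi/2)
    return B.apply([rho,off,z])+Rt.apply([0,0,L6]),Rt
E
python3 - <<'E'
from kin import *
s=read_state();print(s["tool_pos"],s["tcp_rot"],s["q"].tolist())
for sg in(1,-1):
    _,Rt=fk(s["q"],[0,.511,.57,0,.17,.25,.025,sg]);print(sg,(Rt.inv()*R.from_rotvec(s["tcp_rot"])).magnitude())
D=[([1.24512054,.264774169,1.60539311,0,1.27368983,-.0369],[.19199058,.64636989,.23793752]),
([.23189876,-.15452085,2.10450654,0,1.19118362,-1.3829],[.42911514,.12695206,.20711034]),
([-.27547268,.18119486,1.9812073,0,.98925505,-2.0108],[.54377034,-.12782555,.09880633]),
([-.48356137,.29598218,1.82044354,0,1.0260019,-2.2188],[.57135032,-.2720292,.10680667]),
([-0.33554438513201224, 0.05799751565419836, 1.763933927343567, -0.0007986848720242845, 1.3161498519351869, -2.071061350173348],[0.55478655,-0.167379,0.28118249]),(s["q"].tolist(),s["tool_pos"].tolist())]
import json;json.dump(D,open("D.json","w"))
for sg in(1,-1):
    f=lambda x:np.r_[np.concatenate([fk(q,[*x,sg])[0]-p for q,p in D]),.002*x[0],.002*x[3]]
    r=least_squares(f,[0,.511,.57,0,.17,.25,.025]);print(sg,r.x.round(4).tolist(),np.abs(r.fun).max())
E
```

```text
[ 0.53443034 -0.05231443  0.29273569] [ 0.24749149 -3.02727197 -0.64284974] [-0.36804564213933544, 0.08765186725836456, 1.764856968476453, 0.35709664276711583, 1.5171304864642656, -2.162604784534289]
1 3.2267838467244665e-16
-1 0.7141932855342319
1 [0.0, 0.512, 0.5662, -0.0014, 0.2518, 0.3397, 0.0249] 7.737711544475445e-05
-1 [-0.0603, 0.5054, 0.5675, 0.1092, -0.3334, -0.1583, 0.0354] 0.07624918824231129
```

```bash
cat >> kin.py <<'E'
X=[0,.512,.5662,-.0014,.2518,.3397,.0249,1]
LO=np.array([-2.63,-.94,.31,-1.31,0,-2.55]);HI=np.array([2.63,2.18,2.57,4.45,2.66,2.55])
def ik(p,Rt):
    """unique elbow-up solution; returns q, margin(rad)"""
    w=np.array(p)-Rt.apply([0,0,X[5]]); r2=np.hypot(w[0],w[1])
    q1=np.arctan2(w[1],w[0])-np.arcsin(X[6]/r2); rho=np.sqrt(r2*r2-X[6]**2); z=w[2]-X[4]
    L4=np.hypot(X[2],X[3]); b=np.arctan2(-X[3],X[2]); d=np.hypot(rho,z)
    c=(X[1]**2+L4**2-d*d)/(2*X[1]*L4)
    if abs(c)>1: return None,-9
    ps=np.pi-np.arccos(c)  # bend
    q2=np.arctan2(rho,z)-np.arctan2(L4*np.sin(ps),X[1]+L4*np.cos(ps)); q3=ps-b
    W=(R.from_euler('z',q1)*R.from_euler('y',q2+q3)).inv()*Rt
    a=W.as_euler('ZYZ'); q4,q5,q6=a[0],a[1],a[2]-np.pi/2
    if q5<0:q4,q5,q6=q4+np.pi,-q5,q6+np.pi
    q4=(q4-LO[3])%(2*np.pi)+LO[3]; q6=(q6+np.pi)%(2*np.pi)-np.pi
    q=np.array([q1,q2,q3,q4,q5,q6]); return q,min((q-LO).min(),(HI-q).min())
def pose(psi,dl,ys,roll=0):
    """tool heading psi(deg), dl deg below horizontal, closing axis horizontal (sign ys), then roll about tool z"""
    p,d=np.radians([psi,dl]); z=np.array([np.cos(p)*np.cos(d),np.sin(p)*np.cos(d),-np.sin(d)]); y=ys*np.array([-np.sin(p),np.cos(p),0])
    return R.from_matrix(np.c_[np.cross(y,z),y,z])*R.from_euler('z',roll,degrees=True)
CUP=np.array([.474,.228,0]); OPEN=np.array([.5624,-.1657,0])
def tcp(g,Rt,a=.015): return np.array(g)+Rt.apply([0,0,a])
E
python3 - <<'E'
from kin import *
s=read_state();q,m=ik(s["tool_pos"],R.from_rotvec(s["tcp_rot"]));print((q-s["q"]).round(4))
res=[]
for psi in range(0,131,10):
 for dl in (20,30):
  for ys in(1,-1):
   Rg=pose(psi,dl,ys); ms=[]
   for back,up in((0,0),(-.11,0),(-.11,.1),(0,.17)):
     ms.append(ik(tcp(CUP+[0,0,.083+up],Rg,.015+back),Rg)[1])
   if min(ms)<.03: continue
   for pp in range(0,131,10):
    for pd in (0,10,20):
     for sg in(1,-1):
      mp=[]
      for roll in range(0,151,15):
        Rp=pose(pp,pd,ys,sg*roll)
        ax=Rp.apply(Rg.inv().apply([0,0,1])); g=np.array([*OPEN[:2],.165+.0])-np.array([ax[0],ax[1],0])*.03
        mp.append(ik(tcp(g,Rp),Rp)[1])
      tilt=np.degrees(np.arccos(ax[2]))
      if min(mp)>.05: res.append((round(min(min(ms),min(mp)),3),psi,dl,ys,pp,pd,sg,round(tilt)))
res.sort(reverse=True);print(len(res))
for r in res[:25]:print(r)
import collections;print(collections.Counter((r[1],r[3]) for r in res),collections.Counter((r[4]) for r in res))
E
```

```text
[ 0.  0. -0.  0.  0.  0.]
972
(np.float64(0.732), 130, 30, -1, 100, 20, 1, 122)
(np.float64(0.732), 130, 30, -1, 90, 20, 1, 122)
(np.float64(0.732), 130, 30, -1, 90, 10, 1, 131)
(np.float64(0.732), 130, 30, -1, 80, 20, 1, 122)
(np.float64(0.732), 130, 30, -1, 80, 10, 1, 131)
(np.float64(0.732), 130, 30, -1, 80, 0, 1, 139)
(np.float64(0.725), 130, 20, -1, 100, 20, 1, 130)
(np.float64(0.725), 130, 20, -1, 90, 20, 1, 130)
(np.float64(0.725), 130, 20, -1, 90, 10, 1, 138)
(np.float64(0.725), 130, 20, -1, 80, 20, 1, 130)
(np.float64(0.725), 130, 20, -1, 80, 10, 1, 138)
(np.float64(0.725), 130, 20, -1, 80, 0, 1, 144)
(np.float64(0.675), 120, 20, -1, 100, 20, 1, 130)
(np.float64(0.675), 120, 20, -1, 90, 20, 1, 130)
(np.float64(0.675), 120, 20, -1, 90, 10, 1, 138)
(np.float64(0.675), 120, 20, -1, 80, 20, 1, 130)
(np.float64(0.675), 120, 20, -1, 80, 10, 1, 138)
(np.float64(0.675), 120, 20, -1, 80, 0, 1, 144)
(np.float64(0.671), 130, 20, -1, 70, 0, 1, 144)
(np.float64(0.671), 120, 20, -1, 70, 0, 1, 144)
(np.float64(0.67), 130, 30, -1, 110, 20, 1, 122)
(np.float64(0.67), 130, 30, -1, 70, 0, 1, 139)
(np.float64(0.664), 130, 20, -1, 110, 20, 1, 130)
(np.float64(0.664), 120, 20, -1, 110, 20, 1, 130)
(np.float64(0.654), 130, 30, -1, 70, 10, 1, 131)
Counter({(130, 1): 78, (120, 1): 78, (110, 1): 78, (100, 1): 78, (90, 1): 78, (130, -1): 72, (120, -1): 72, (110, -1): 72, (100, -1): 72, (90, -1): 72, (80, -1): 72, (70, -1): 72, (80, 1): 39, (70, 1): 39}) Counter({100: 78, 90: 78, 80: 78, 70: 78, 110: 78, 120: 78, 60: 78, 130: 78, 50: 78, 40: 78, 30: 78, 20: 78, 10: 36})
```

```bash
python3 - <<'E'
from kin import *; from p import plan
Rg=pose(90,25,-1); t=tcp(CUP+[0,0,.085],Rg,.015-.12); print(ik(t,Rg),t)
p,Rc=plan([(t+[0,0,.03],Rg),(t,None)])
E
```

```text
(array([-0.40303875,  0.34824845,  2.16877082,  0.99984593,  1.43541012,
       -0.99695185]), np.float64(0.40122917891049825)) [0.474      0.13283768 0.12937492]
[0.3, 1.2, 2.0, -4.0, 3.0, 9.0]
[0.4, 1.0, 2.1, -4.0, 3.0, 9.0]
[0.4, 0.8, 2.2, -4.0, 3.0, 9.0]
[0.4, 0.6, 2.2, -4.0, 3.0, 9.0]
[0.3, 0.4, 2.3, -4.0, 2.0, 9.0]
[0.3, 0.2, 2.3, -4.0, 3.0, 9.0]
[0.2, 0.0, 2.4, -4.0, 2.0, 9.0]
[0.1, -0.2, 2.4, -4.0, 2.0, 10.0]
[-0.1, -0.4, 2.3, -4.0, 3.0, 10.0]
[-0.2, -0.6, 2.3, -3.0, 2.0, 9.0]
 -> [0.4737 0.133  0.1595] [-1.523 -1.528 -0.963]
[-2.7, 0.0, 1.3, 0.0, 0.0, 0.0]
 -> [0.4736 0.1333 0.1296] [-1.523 -1.528 -0.963]
```

Emit:
move_arm(series=[8.5, 0.3, 1.2, 2.0, -4, 3, 9, 8.5, 0.4, 1.0, 2.1, -4, 3, 9, 8.5, 0.4, 0.8, 2.2, -4, 3, 9, 8.5, 0.4, 0.6, 2.2, -4, 3, 9, 8.5, 0.3, 0.4, 2.3, -4, 2, 9])

```text
time: 5.85
tool_pos: [0.5047, 0.0397, 0.226]
tcp_rot: [-0.773, -2.409, -0.914]
wrist_force: [0.1, -0.1, -0.2]
width: 0.996
grip_force: 0.0
```

Emit:
move_arm(series=[8.5, 0.3, 0.2, 2.3, -4, 3, 9, 8.5, 0.2, 0, 2.4, -4, 2, 9, 8.5, 0.1, -0.2, 2.4, -4, 2, 10, 8.5, -0.1, -0.4, 2.3, -4, 3, 10, 8.5, -0.2, -0.6, 2.3, -3, 2, 9])

```text
time: 6.48
tool_pos: [0.4735, 0.1334, 0.159]
tcp_rot: [-1.52, -1.537, -0.96]
wrist_force: [-0.3, -0.2, -0.7]
width: 0.997
grip_force: 0.0
```

```bash
python3 - <<'E'
from kin import *; from p import plan; from m import *
s=read_state();print(s["tool_pos"],s["tcp_rot"])
c=cal("wrist");im=read_camera("wrist");save(im,"w3");np.save("w3.npy",im)
h,sa,v=hsv(im); m,ce,A=comp((h<18)&(sa>140)&(v>60),np.array((256,100)),300)
x,y,w,hh=cv2.boundingRect(m);print(ce,A,(x,y,w,hh)); P=proj(c,[[*CUP[:2],.11],[*CUP[:2],.03],[.523,.332,.068]]);print(P)
Rg=pose(90,25,-1); t=tcp(CUP+[0,0,.085],Rg,.015-.12)
plan([(t,Rg)])
E
```

```text
[0.4735443  0.13338486 0.15903398] [-1.52029083 -1.53749637 -0.96044109]
[260.26719013 228.07380819] 8915 (216, 169, 91, 124)
[[251.667741   195.23449136]
 [251.20122811 262.46830744]
 [299.19421642 158.76957729]]
[-2.6, 0.5, 0.9, -0.7, 0.4, -0.2]
 -> [0.4743 0.1325 0.1293] [-1.523 -1.523 -0.971]
```

View pics/w3.png

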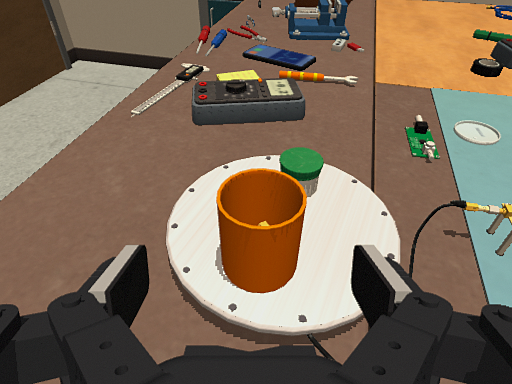

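The cup stands between the open fingers. Its rim centre is at about (261,198), against the predicted (252,195), so it sits about 7 mm to the right. The jar's cap at (302,162) is near its prediction. I correct the cup position.

```bash
python3 - <<'E'
from kin import *; from p import plan; from m import *
im=np.load("w3.npy");c=cal("wrist")
h,sa,v=hsv(im); m,_,_=comp((h<18)&(sa>140)&(v>60),np.array((256,200)),300)
row=lambda y:(np.where(m[y])[0].min(),np.where(m[y])[0].max())
print([(y,row(y)) for y in (169,180,190,198,205,230,260,280)])
for px,z in(((261.5,198),.11),((302,162),.068),((261.2,270),.05)): print(onz(c,px,z))
L=onz(c,(217.5,198),.11);Rr=onz(c,(306,198),.11);print(L,Rr,np.linalg.norm(L-Rr))
E
```

```text
[(169, (np.int64(249), np.int64(270))), (180, (np.int64(225), np.int64(297))), (190, (np.int64(218), np.int64(304))), (198, (np.int64(217), np.int64(306))), (205, (np.int64(218), np.int64(305))), (230, (np.int64(220), np.int64(301))), (260, (np.int64(222), np.int64(296))), (280, (np.int64(230), np.int64(288)))]
[0.47656914 0.22491683 0.11      ]
[0.51992452 0.32550845 0.068     ]
[0.47683619 0.20641948 0.05      ]
[0.44502472 0.2249399  0.11      ] [0.50836229 0.22489357 0.11      ] 0.06333758563623487
```

Emit:
move_arm(series=[8.5, -2.6, 0.5, 0.9, -0.7, 0.4, -0.2, 8.5, 0, 0, 0, 0, 0, 0])

```text
time: 6.78
tool_pos: [0.4786, 0.1304, 0.1323]
tcp_rot: [-1.515, -1.537, -0.979]
wrist_force: [-0.1, -0.5, 0.5]
width: 0.994
grip_force: 0.0
```

```bash
cat > look.py <<'E'
from kin import *; from p import plan; from m import *
def cuplook():
    s=read_state();c=cal("wrist");im=read_camera("wrist")
    h,sa,v=hsv(im); m,ce,A=comp((h<18)&(sa>140)&(v>60),np.array((256,200)),300)
    x,y,w,hh=cv2.boundingRect(m); rows=[np.where(m[r])[0] for r in range(y,y+hh)]
    W=np.array([r.max()-r.min() if len(r) else 0 for r in rows]); k=y+int(np.median(np.where(W>=W.max()-1)[0])); r=rows[k-y]
    cx=(r.min()+r.max())/2; L,Rr=onz(c,(r.min()-.5,k),.11),onz(c,(r.max()+.5,k),.11)
    print("rim",cx,k,onz(c,(cx,k),.11),np.linalg.norm(L-Rr),"tcp",s["tool_pos"],s["tcp_rot"]); return im
E
python3 - <<'E'
from look import *
cuplook();cuplook()
E
```

```text
rim 253.5 169 [0.48077787 0.22292075 0.11      ] 0.06503469473601392 tcp [0.47860249 0.13043782 0.1322741 ] [-1.51520168 -1.53731102 -0.97851231]
rim 252.5 169 [0.48092665 0.22466779 0.11      ] 0.06564381851948865 tcp [0.4792868  0.13045082 0.13353758] [-1.51453866 -1.53782439 -0.98046176]
```

```bash
python3 - <<'E'
from look import *
s=read_state();Rc=R.from_rotvec(s["tcp_rot"]);print(Rc.as_matrix().round(3))
CUP=np.array([.481,.2245,.084])
print("rel cup in tool cm",(Rc.inv().apply(CUP-s["tool_pos"])*100).round(2))
Rg=pose(90,25,-1)
plan([(tcp(CUP,Rg,.015-.05),Rg),(tcp(CUP,Rg,.015),None)],maxd=.03)
E
```

```text
[[-0.018  1.     0.003]
 [ 0.423  0.005  0.906]
 [ 0.906  0.017 -0.424]]
rel cup in tool cm [-0.57  0.08 10.65]
[-0.2, 0.0, 2.4, 0.0, 0.0, 0.3]
[-0.2, 0.0, 2.4, 0.1, 0.0, 0.4]
[-0.2, 0.1, 2.4, 0.0, 0.1, 0.3]
 -> [0.4811 0.1931 0.0984] [-1.523 -1.522 -0.972]
[0.0, 0.0, 2.5, 0.0, 0.0, 0.0]
[0.0, 0.0, 2.5, 0.0, 0.0, 0.0]
 -> [0.4811 0.2384 0.0773] [-1.523 -1.522 -0.972]
```

Emit:
move_arm(series=[8.5, -0.2, 0, 2.4, 0, 0, 0.3, 8.5, -0.2, 0, 2.4, 0, 0, 0.4, 8.5, -0.2, 0.1, 2.4, 0, 0, 0.3, 8.5, 0, 0, 0, 0, 0, 0])

```text
time: 7.38
tool_pos: [0.4805, 0.1944, 0.0987]
tcp_rot: [-1.523, -1.524, -0.971]
wrist_force: [0.4, 0.1, 0.8]
width: 0.994
grip_force: 0.0
```

```bash
python3 - <<'E'
from look import *
im=cuplook();save(im,"w4")
E
```

```text
rim 251.0 194 [0.48101311 0.22287854 0.11      ] 0.06472333799078334 tcp [0.48048634 0.19438824 0.09867212] [-1.52324584 -1.523813   -0.97148113]
```

View pics/w4.png

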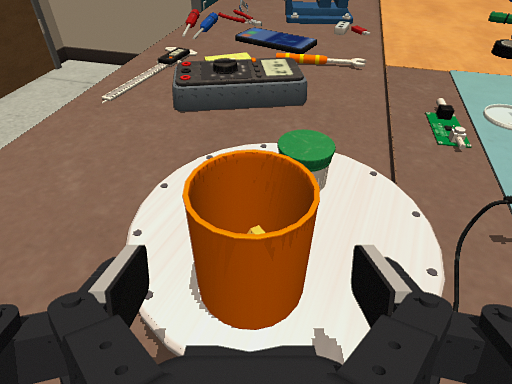

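The cup is centred between the pads (rim centre 251 against the pads' midpoint at 250). I advance and close.

Emit:
move_arm(series=[8.5, 0, 0, 2.5, 0, 0, 0, 8.5, 0, 0, 2.5, 0, 0, 0, 8.5, 0, 0, 0, 0, 0, 0])

```text
time: 7.8
tool_pos: [0.481, 0.2391, 0.0776]
tcp_rot: [-1.524, -1.523, -0.972]
wrist_force: [-0.2, 0.5, -0.5]
width: 0.991
grip_force: 0.0
```

Emit:
move_arm(series=[5, 0, 0, 0, 0, 0, 0, 5, 0, 0, 0, 0, 0, 0, 5, 0, 0, 0, 0, 0, 0, 5, 0, 0, 0, 0, 0, 0], grip_force=45)

```text
time: 8.3
tool_pos: [0.482, 0.2386, 0.0784]
tcp_rot: [-1.525, -1.521, -0.976]
wrist_force: [-1.0, -2.9, 5.5]
width: 0.767
grip_force: 50.0
```

```bash
python3 - <<'E'
from look import *
im=cuplook();save(im,"w5"); s=read_state();print(s["width"]*8.54,s["grip_force"])
Rg=pose(90,25,-1)
# lift, then carry, then pour plan
C=np.array([*s["tool_pos"]])
O=np.array([.5624,-.1657,0])
Rp0=pose(60,12,-1)
def g(roll,z=.168,off=.03):
    Rp=pose(60,12,-1,roll); ax=Rp.apply(Rg.inv().apply([0,0,1])); return tcp(np.array([O[0],O[1],z])-np.array([ax[0],ax[1],0])*off,Rp),Rp,ax
t0=g(0,.2)[0]; print(t0,[ik(g(r)[0],g(r)[1])[1].round(2) for r in range(0,151,30)],[np.degrees(np.arccos(g(r)[2][2])).round() for r in range(0,151,30)])
plan([(C+[0,0,.12],None),((C+t0)/2+[0,0,.06],R.from_rotvec((R.from_rotvec(s["tcp_rot"]).as_rotvec()+Rp0.as_rotvec())/2)),(t0,Rp0)],maxd=.05)
E
```

```text
rim 249.0 234 [0.48153832 0.22325922 0.11      ] 0.05971398392713999 tcp [0.48198969 0.23856365 0.07835054] [-1.52504141 -1.52078611 -0.97567334]
6.5842277641959575 49.976412914693356
[ 0.57311037 -0.14714909  0.19688132] [np.float64(0.6), np.float64(0.57), np.float64(0.55), np.float64(0.54), np.float64(0.54), np.float64(0.56)] [np.float64(13.0), np.float64(31.0), np.float64(58.0), np.float64(85.0), np.float64(111.0), np.float64(133.0)]
[3.6, 0.0, -1.7, 0.0, 0.0, 0.0]
[3.6, 0.0, -1.7, 0.0, 0.0, 0.0]
[3.7, 0.0, -1.7, 0.0, 0.0, 0.0]
 -> [0.4817 0.2382 0.1987] [-1.525 -1.521 -0.976]
[-2.1, 1.2, -4.3, -3.0, 2.0, 1.0]
[-1.9, 1.4, -4.4, -4.0, 2.0, 1.0]
[-1.7, 1.8, -4.3, -3.0, 2.0, 2.0]
[-1.4, 2.0, -4.3, -4.0, 1.0, 1.0]
 -> [0.5275 0.0453 0.1979] [-1.653 -1.274 -1.213]
[-1.4, 2.4, -4.1, -4.0, 1.0, 1.0]
[-1.2, 2.6, -4.0, -3.0, 2.0, 1.0]
[-1.1, 2.9, -3.9, -4.0, 1.0, 1.0]
[-0.9, 3.2, -3.7, -3.0, 2.0, 1.0]
 -> [ 0.5733 -0.1476  0.1974] [-1.763 -1.029 -1.44 ]
```

View pics/w5.png

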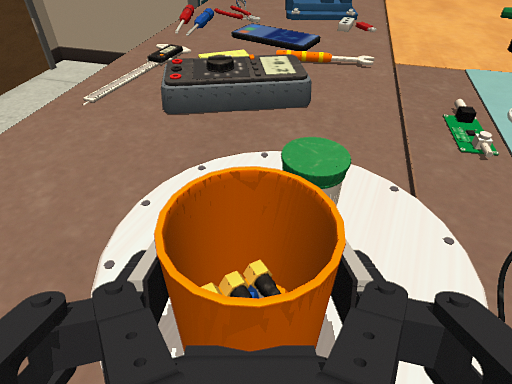

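The cup is gripped (66 mm between the pads) with the parts in it, and the jar stands behind at (316,160). I lift and carry.

Emit:
move_arm(series=[5, 1.0, 0, -0.5, 0, 0, 0, 5, 2.6, 0, -1.2, 0, 0, 0, 5, 3.6, 0, -1.7, 0, 0, 0, 5, 3.7, 0, -1.7, 0, 0, 0, 5, 0, 0, 0, 0, 0, 0])

```text
time: 8.98
tool_pos: [0.4826, 0.2384, 0.2005]
tcp_rot: [-1.525, -1.527, -0.978]
wrist_force: [-0.8, 0.6, -2.8]
width: 0.77
grip_force: 51.3
```

Emit:
move_arm(series=[5, -2.1, 1.2, -4.3, -3, 2, 1, 5, -1.9, 1.4, -4.4, -4, 2, 1, 5, -1.7, 1.8, -4.3, -3, 2, 2, 5, -1.4, 2.0, -4.3, -4, 1, 1])

```text
time: 9.48
tool_pos: [0.5265, 0.0444, 0.195]
tcp_rot: [-1.657, -1.271, -1.209]
wrist_force: [1.3, 1.0, -2.9]
width: 0.774
grip_force: 51.9
```

Emit:
move_arm(series=[5, -1.4, 2.4, -4.1, -4, 1, 1, 5, -1.2, 2.6, -4.0, -3, 2, 1, 5, -1.1, 2.9, -3.9, -4, 1, 1, 5, -0.9, 3.2, -3.7, -3, 2, 1, 5, 0, 0, 0, 0, 0, 0])

```text
time: 10.1
tool_pos: [0.5731, -0.1502, 0.1945]
tcp_rot: [-1.769, -1.026, -1.438]
wrist_force: [-0.8, 0.3, -1.2]
width: 0.77
grip_force: 51.9
```

```bash
python3 - <<'E'
from look import *
s=read_state();print(s["tool_pos"],s["width"]*8.54)
Rg=R.from_rotvec([-1.524,-1.523,-.972]); O=np.array([.5624,-.1657,0])
im=read_camera("wrist");save(im,"w6")
def g(roll,z=.168,off=.03):
    Rp=pose(60,12,-1,roll); ax=Rp.apply(Rg.inv().apply([0,0,1])); return tcp(np.array([O[0],O[1],z])-np.array([ax[0],ax[1],0])*off,Rp),Rp
w=[]
for r in (30,60,90,120,150): w.append((g(r,.2 if r<60 else .175)))
plan(w,q=1)
E
```

```text
[ 0.57310114 -0.15016995  0.19453624] 6.57519802599077
[0.1, -0.5, 0.1, 0.0, 0.0, 10.0]
[0.0, -0.4, 0.0, 0.0, 0.0, 10.0]
[-0.1, -0.5, 0.1, 0.0, 0.0, 10.0]
 -> [ 0.5615 -0.1392  0.1967] [-1.855 -0.503 -1.102]
[-0.8, 0.1, 0.2, 0.0, 0.0, 10.0]
[-0.8, 0.3, 0.2, 0.0, 0.0, 10.0]
[-0.8, 0.4, 0.3, 0.0, 0.0, 10.0]
 -> [ 0.5542 -0.1327  0.1721] [-1.84  -0.006 -0.744]
[-0.1, -0.1, 0.1, 0.0, 0.0, 10.0]
[-0.1, 0.0, 0.1, 0.0, 0.0, 10.0]
[-0.1, -0.1, 0.1, 0.0, 0.0, 10.0]
 -> [ 0.5528 -0.1283  0.1723] [-1.733  0.459 -0.374]
[0.1, 0.0, 0.1, 0.0, 0.0, 10.0]
[0.1, 0.0, 0.1, 0.0, 0.0, 10.0]
[0.1, -0.1, 0.0, 0.0, 0.0, 10.0]
 -> [ 0.5566 -0.1281  0.1723] [-1.542  0.884  0.003]
[0.3, -0.2, 0.1, 0.0, 0.0, 10.0]
[0.3, -0.2, 0.1, 0.0, 0.0, 10.0]
[0.2, -0.2, 0.0, 0.0, 0.0, 10.0]
 -> [ 0.5662 -0.1315  0.1715] [-1.272  1.264  0.38 ]
```

View pics/w6.png

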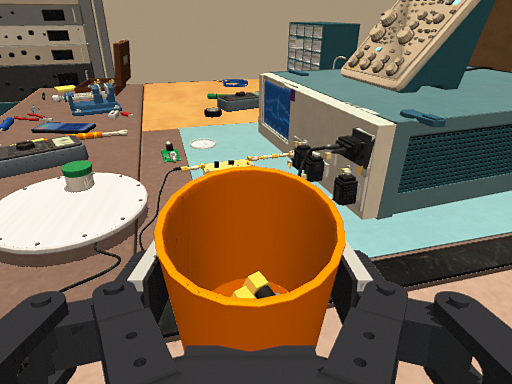

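```bash
python3 - <<'E'
from look import *
Rg=R.from_rotvec([-1.524,-1.523,-.972]); O=np.array([.5624,-.1657,0])
def g(roll,z,off):
    Rp=pose(60,12,-1,roll); ax=Rp.apply(Rg.inv().apply([0,0,1])); return tcp(np.array([O[0],O[1],z])-np.array([ax[0],ax[1],0])*off,Rp),Rp
a=plan([g(30,.2,.04),g(60,.175,.042),g(80,.17,.042)])
plan([g(120,.17,.032),g(150,.17,.022)],*a,maxa=5.6)
E
```

```text
[0.1, -0.6, 0.1, 0.0, 0.0, 10.0]
[0.0, -0.6, 0.2, 0.0, 0.0, 10.0]
[-0.1, -0.6, 0.1, 0.0, 0.0, 10.0]
 -> [ 0.5592 -0.1354  0.197 ] [-1.855 -0.503 -1.102]
[-0.9, 0.0, 0.3, 0.0, 0.0, 10.0]
[-1.0, 0.1, 0.3, 0.0, 0.0, 10.0]
[-0.9, 0.3, 0.3, 0.0, 0.0, 10.0]
 -> [ 0.5479 -0.1246  0.1715] [-1.84  -0.006 -0.744]
[-0.3, 0.1, 0.2, 0.0, 0.0, 10.0]
[-0.3, 0.1, 0.1, 0.0, 0.0, 10.0]
 -> [ 0.545  -0.1205  0.1666] [-1.778  0.308 -0.498]
[0.2, 0.0, 0.0, 0.0, 0.0, 5.0]
[0.2, 0.0, 0.0, 0.0, 0.0, 5.0]
[0.1, 0.0, 0.0, 0.0, 0.0, 5.0]
[0.2, 0.0, 0.0, 0.0, 0.0, 5.0]
[0.1, 0.0, 0.0, 0.0, 0.0, 5.0]
[0.1, 0.0, 0.0, 0.0, 0.0, 5.0]
[0.2, -0.1, 0.0, 0.0, 0.0, 5.0]
[0.1, -0.1, 0.0, 0.0, 0.0, 5.0]
 -> [ 0.5559 -0.1266  0.1672] [-1.542  0.884  0.003]
[0.2, -0.1, -0.1, 0.0, 0.0, 5.0]
[0.2, -0.1, 0.0, 0.0, 0.0, 5.0]
[0.2, -0.2, -0.1, 0.0, 0.0, 5.0]
[0.2, -0.2, 0.0, 0.0, 0.0, 5.0]
[0.2, -0.2, -0.1, 0.0, 0.0, 5.0]
[0.2, -0.2, 0.0, 0.0, 0.0, 5.0]
 -> [ 0.5679 -0.1371  0.1669] [-1.272  1.264  0.38 ]
```

Emit:
move_arm(series=[5, 0.1, -0.6, 0.1, 0, 0, 10, 5, 0, -0.6, 0.2, 0, 0, 10, 5, -0.1, -0.6, 0.1, 0, 0, 10, 5, -0.9, 0, 0.3, 0, 0, 10, 5, -1.0, 0.1, 0.3, 0, 0, 10])

```text
time: 10.78
tool_pos: [0.5512, -0.1249, 0.181]
tcp_rot: [-1.854, -0.167, -0.859]
wrist_force: [-0.2, 0.2, -2.3]
width: 0.777
grip_force: 51.9
```

Emit:
move_arm(series=[5, -0.9, 0.3, 0.3, 0, 0, 10, 5, -0.3, 0.1, 0.2, 0, 0, 10, 5, -0.3, 0.1, 0.1, 0, 0, 10, 5, 0.2, 0, 0, 0, 0, 5, 5, 0.2, 0, 0, 0, 0, 5])

```text
time: 11.4
tool_pos: [0.5482, -0.1192, 0.1681]
tcp_rot: [-1.732, 0.457, -0.369]
wrist_force: [-0.3, 0.5, -2.1]
width: 0.774
grip_force: 52.0
```

Emit:
move_arm(series=[5, 0.1, 0, 0, 0, 0, 5, 5, 0.2, 0, 0, 0, 0, 5, 5, 0.1, 0, 0, 0, 0, 5, 5, 0.1, 0, 0, 0, 0, 5, 5, 0.2, -0.1, 0, 0, 0, 5])

```text
time: 12.02
tool_pos: [0.5544, -0.1228, 0.1678]
tcp_rot: [-1.58, 0.815, -0.055]
wrist_force: [-1.3, -0.3, -1.6]
width: 0.777
grip_force: 52.0
```

Emit:
move_arm(series=[5, 0.1, -0.1, 0, 0, 0, 5, 5, 0.2, -0.1, -0.1, 0, 0, 5, 5, 0.2, -0.1, 0, 0, 0, 5, 5, 0.2, -0.2, -0.1, 0, 0, 5, 5, 0.2, -0.2, 0, 0, 0, 5])

```text
time: 12.65
tool_pos: [0.5635, -0.1302, 0.1689]
tcp_rot: [-1.371, 1.141, 0.259]
wrist_force: [0.2, 0.8, -1.1]
width: 0.77
grip_force: 52.0
```

Emit:
move_arm(series=[5, 0.2, -0.2, -0.1, 0, 0, 5, 5, 0.2, -0.2, 0, 0, 0, 5, 5, 0, 0, 0, 0, 0, 0, 5, 0, 0, 0, 0, 0, 0])

```text
time: 13.15
tool_pos: [0.5681, -0.1348, 0.1687]
tcp_rot: [-1.274, 1.26, 0.38]
wrist_force: [0.6, -0.5, -1.3]
width: 0.773
grip_force: 51.9
```

```bash
python3 - <<'E'
from look import *
s=read_state();print(s["tool_pos"],s["tcp_rot"],s["width"]*8.54,s["wrist_force"])
A=[cv2.resize(read_camera(n),(400,300)) for n in("wrist",)]
t=read_camera("top");sc=read_camera("scene")
B=cv2.resize(t[140:215,270:370],(400,300),interpolation=cv2.INTER_CUBIC);C=cv2.resize(sc[165:240,265:365],(400,300),interpolation=cv2.INTER_CUBIC)
np.save("pour.npy",np.array([A[0],B,C]));save(np.vstack([np.hstack([A[0],B]),np.hstack([C,C*0])]),"pour")
E
```

```text
[ 0.56809073 -0.1347565   0.16869647] [-1.27447577  1.25951221  0.38015845] 6.602930464389824 [ 0.64263015 -0.54446218 -1.34991215]
```

Emit:
move_arm(series=[5, 0, 0, 0, 0, 0, 10, 5, 0, 0, 0, 0, 0, 10, 5, 0, 0.5, 0, 0, 0, -6, 5, 0, -0.5, 0, 0, 0, 6, 5, 0, 0, 0, 0, 0, 0])

```text
time: 13.92
tool_pos: [0.5686, -0.1359, 0.1695]
tcp_rot: [-1.052, 1.485, 0.626]
wrist_force: [0.1, -1.0, -0.6]
width: 0.774
grip_force: 51.9
```

```bash
python3 - <<'E'
from look import *
F=[]
for i in range(6):
    if i: read_camera("top")
    F.append(read_state()["wrist_force"])
print(np.mean(F,0),np.std(F,0))
s=read_state();print(s["tool_pos"],s["tcp_rot"])
# plan back: unroll to upright above box, higher
Rp0=pose(60,12,-1)
Rc=R.from_rotvec(s["tcp_rot"]);print(np.degrees((Rc.inv()*Rp0).as_rotvec()))
t0=np.array([.573,-.148,.2])
print(Rc.inv().apply(t0-s["tool_pos"])*100)
E
```

```text
[ 0.05650079 -0.00450786 -0.63968879] [0.21164849 0.49942392 0.27736374]
[ 0.56831375 -0.13562445  0.16935076] [-1.05192871  1.48519603  0.62723894]
[  -0.39853625    0.52582975 -169.68598959]
[-2.60236696 -1.50526775 -1.45147101]
```

Emit:
move_arm(series=[5, -1.3, -0.7, -0.7, 0, 0, -10, 5, -1.4, -0.4, -0.7, 0, 0, -10, 5, 0, 0, 0, 0, 0, -10, 5, 0, 0, 0, 0, 0, -10, 5, 0, 0, 0, 0, 0, -10])

```text
time: 14.8
tool_pos: [0.5675, -0.1442, 0.2003]
tcp_rot: [-1.546, 0.875, -0.002]
wrist_force: [0.2, -2.2, -0.9]
width: 0.773
grip_force: 52.0
```

Emit:
move_arm(series=[5, 0, 0, 0, 0, 0, -10, 5, 0, 0, 0, 0, 0, -10, 5, 0, 0, 0, 0, 0, -10, 5, 0, 0, 0, 0, 0, -10, 5, 0, 0, 0, 0, 0, -10])

```text
time: 15.42
tool_pos: [0.5675, -0.1442, 0.2002]
tcp_rot: [-1.814, 0.144, -0.627]
wrist_force: [0.3, 0.6, -0.7]
width: 0.771
grip_force: 52.0
```

Emit:
move_arm(series=[5, 0, 0, 0, 0, 0, -10, 5, 0, 0, 0, 0, 0, -10, 5, 0, 0, 0, 0, 0, -10, 5, 0, 0, 0, 0, 0, -10, 5, 0, 0, 0, 0, 0, -10])

```text
time: 16.05
tool_pos: [0.5675, -0.1442, 0.2001]
tcp_rot: [-1.835, -0.685, -1.221]
wrist_force: [0.5, 0.7, -1.1]
width: 0.774
grip_force: 51.9
```

Emit:
move_arm(series=[5, 0, 0, 0, 0, 0, -10, 5, 0, 0, 0, 0, 0, -10, 5, 0, 0, 0, 0, 0, 0])

```text
time: 16.42
tool_pos: [0.5675, -0.1442, 0.2002]
tcp_rot: [-1.764, -1.029, -1.436]
wrist_force: [-0.5, 0.1, -1.4]
width: 0.772
grip_force: 51.9
```

```bash
python3 - <<'E'
from look import *
s=read_state();print(s["tool_pos"],s["tcp_rot"])
im=read_camera("wrist");np.save("cupin.npy",im)
G=np.array([.482,.2386,.0784]);Rg=R.from_rotvec([-1.525,-1.521,-.976])
Rc=R.from_rotvec(s["tcp_rot"]); mid=R.from_rotvec((Rc.as_rotvec()+Rg.as_rotvec())/2)
plan([((s["tool_pos"]+G)/2+[0,0,.06],mid),(G+[0,0,.12],Rg)],maxd=.055)
E
```

```text
[ 0.56749672 -0.14419879  0.2001995 ] [-1.76439675 -1.02871857 -1.43631044]
[0.7, -3.3, 3.6, 4.0, -1.0, -1.0]
[0.8, -3.0, 3.8, 4.0, -2.0, -1.0]
[1.1, -2.8, 3.9, 3.0, -1.0, -1.0]
[1.1, -2.5, 4.0, 4.0, -2.0, -1.0]
 -> [0.5245 0.0471 0.1992] [-1.64  -1.282 -1.198]
[1.3, -2.2, 4.2, 3.0, -2.0, -1.0]
[1.5, -1.9, 4.2, 3.0, -2.0, -1.0]
[1.7, -1.7, 4.3, 3.0, -2.0, -2.0]
[1.9, -1.5, 4.3, 4.0, -1.0, -1.0]
 -> [0.4816 0.2386 0.1981] [-1.524 -1.518 -0.972]
```

Emit:
move_arm(series=[5, 0.7, -3.3, 3.6, 4, -1, -1, 5, 0.8, -3.0, 3.8, 4, -2, -1, 5, 1.1, -2.8, 3.9, 3, -1, -1, 5, 1.1, -2.5, 4.0, 4, -2, -1])

```text
time: 16.98
tool_pos: [0.5237, 0.0484, 0.1986]
tcp_rot: [-1.641, -1.283, -1.196]
wrist_force: [0.5, 0.7, -0.5]
width: 0.777
grip_force: 51.9
```

Emit:
move_arm(series=[5, 1.3, -2.2, 4.2, 3, -2, -1, 5, 1.5, -1.9, 4.2, 3, -2, -1, 5, 1.7, -1.7, 4.3, 3, -2, -2, 5, 1.9, -1.5, 4.3, 4, -1, -1, 5, 0, 0, 0, 0, 0, 0])

```text
time: 17.6
tool_pos: [0.4799, 0.2413, 0.1979]
tcp_rot: [-1.52, -1.523, -0.969]
wrist_force: [0.7, 0.0, -0.5]
width: 0.775
grip_force: 51.9
```

```bash
python3 - <<'E'
from look import *
s=read_state();print(s["tool_pos"],s["tcp_rot"])
w=read_camera("wrist");t=read_camera("top");sc=read_camera("scene");np.save("t3.npy",t)
f=lambda i,a,b,c,d:cv2.resize(i[a:b,c:d],(400,300),interpolation=cv2.INTER_CUBIC)
save(np.vstack([np.hstack([f(w,100,384,0,512),f(t,145,220,270,370)]),np.hstack([f(sc,170,230,270,350),f(t,165,232,150,240)])]),"chk")
G=np.array([.482,.2386,.0784]);Rg=R.from_rotvec([-1.525,-1.521,-.976])
plan([(G+[0,0,.02],Rg),(G-[0,0,0],None)],maxd=.04)
E
```

```text
[0.47991841 0.24130249 0.19786507] [-1.52038582 -1.52305407 -0.96915114]
[-3.0, 0.0, 1.4, 0.0, 0.0, 0.0]
[-3.0, 0.0, 1.4, 0.0, 0.0, 0.0]
[-2.9, 0.1, 1.4, 0.0, 0.0, 0.0]
 -> [0.4825 0.2388 0.0988] [-1.525 -1.52  -0.973]
[-1.9, 0.0, 0.8, 0.0, 0.0, 0.0]
 -> [0.4825 0.238  0.0782] [-1.525 -1.52  -0.973]
```

View pics/chk.png

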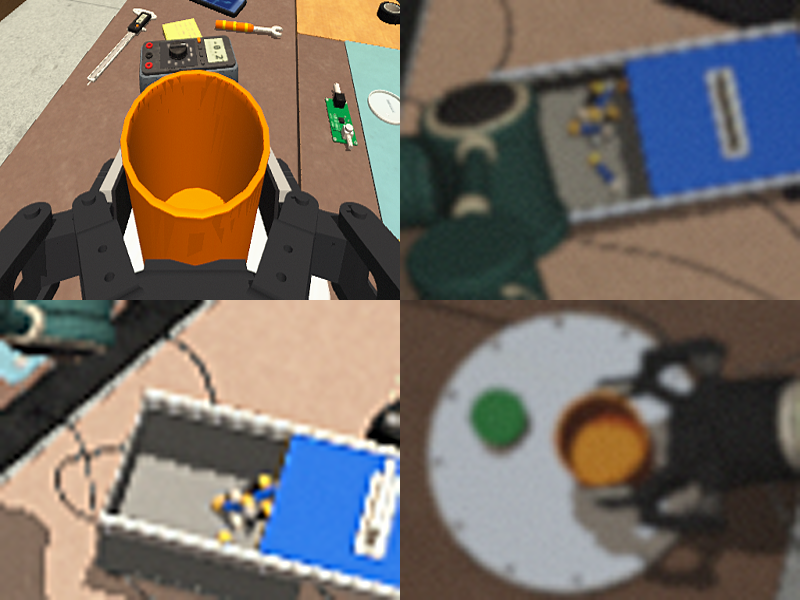

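The cup is empty, all the visible parts lie in the box, and the jar at crop pixel (499,418) has not moved. I lower the cup to the disc.

Emit:
move_arm(series=[5, -3.0, 0, 1.4, 0, 0, 0, 5, -3.0, 0, 1.4, 0, 0, 0, 5, -2.9, 0.1, 1.4, 0, 0, 0, 5, -0.9, 0, 0.4, 0, 0, 0, 5, 0, 0, 0, 0, 0, 0])

```text
time: 18.38
tool_pos: [0.4829, 0.238, 0.0889]
tcp_rot: [-1.526, -1.518, -0.973]
wrist_force: [-0.1, 0.6, -1.7]
width: 0.772
grip_force: 51.9
```

Emit:
move_arm(series=[5, -0.4, 0, 0.2, 0, 0, 0, 5, -0.2, 0, 0.1, 0, 0, 0, 5, 0, 0, 0, 0, 0, 0])

```text
time: 18.75
tool_pos: [0.4828, 0.239, 0.0828]
tcp_rot: [-1.524, -1.522, -0.974]
wrist_force: [0.5, 0.2, 0.1]
width: 0.772
grip_force: 51.9
```

```bash
python3 - <<'E'
from look import *
cuplook(); s=read_state();print(s["wrist_force"],(R.from_rotvec([-1.525,-1.521,-.976]).inv()*R.from_rotvec(s["tcp_rot"])).as_rotvec(degrees=True))
E
```

```text
rim 249.0 234 [0.48242456 0.22784699 0.11      ] 0.06283096486953828 tcp [0.48281653 0.23904078 0.08283877] [-1.52391973 -1.52231863 -0.9739228 ]
[-0.4999292  -0.19486623 -0.88573168] [ 0.11669681 -0.0420718  -0.01963413]
```

Emit:
move_arm(series=[5, -0.2, 0, 0.1, 0, 0, 0, 5, -0.2, 0, 0.1, 0, 0, 0, 5, 0, 0, 0, 0, 0, 0])

```text
time: 19.18
tool_pos: [0.4827, 0.2393, 0.0784]
tcp_rot: [-1.523, -1.521, -0.974]
wrist_force: [-0.3, -0.2, 1.6]
width: 0.771
grip_force: 52.0
```

Emit:
move_arm(series=[6.7, 0, 0, 0, 0, 0, 0, 7.0, 0, 0, 0, 0, 0, 0, 7.6, 0, 0, 0, 0, 0, 0, 8.5, 0, 0, 0, 0, 0, 0, 8.5, 0, 0, 0, 0, 0, 0])

```text
time: 19.8
tool_pos: [0.4826, 0.2391, 0.0778]
tcp_rot: [-1.524, -1.522, -0.973]
wrist_force: [-0.3, -0.5, -0.5]
width: 0.996
grip_force: 0.0
```

```bash
python3 - <<'E'
from look import *
cuplook();s=read_state();print(s["width"]*8.54)
E
```

```text
rim 250.5 234 [0.48272398 0.22337651 0.11      ] 0.0597169601553585 tcp [0.48259849 0.23908841 0.07784404] [-1.52443492 -1.52153642 -0.97317106]
8.481963292628542
```

Emit:
move_arm(series=[8.5, 0, 0, -1.5, 0, 0, 0, 8.5, 0, 0, -2.5, 0, 0, 0, 8.5, 0, 0, -3, 0, 0, 0, 8.5, 0, 0, -3, 0, 0, 0, 8.5, 0, 0, -3, 0, 0, 0])

```text
time: 20.48
tool_pos: [0.4823, 0.1195, 0.1335]
tcp_rot: [-1.525, -1.522, -0.974]
wrist_force: [0.0, 0.7, -0.9]
width: 0.991
grip_force: 0.0
```

```bash
python3 - <<'E'
from look import *
im=cuplook();t=read_camera("top");c=cal("top");h,s,v=hsv(t)
for n,M,z,p in(("cup",(h<18)&(s>140)&(v>60),.11,(200,202)),("jar",(h>45)&(h<85)&(s>90),.068,(172,191))):
    m,ce,A=comp(M,np.array(p));print(n,ce,A,onz(c,ce,z))
# to cover tab, -y side: tab open at (.586,-.304); finger 50mm beyond
u=np.array([.165,-.986,0]);tab=np.array([.586,-.304,0]);b=np.arctan2(.165,.986)
st=read_state();Rc=R.from_rotvec(st["tcp_rot"])
for k in(0,1,2,-1):
  Rd=Rdown=R.from_euler('z',b+k*np.pi/2)*R.from_euler('x',np.pi)
  t=tab+.06*u+[0,0,.19];print(k,ik(t,Rd),np.degrees((Rc.inv()*Rd).magnitude()))
E
```

```text
rim 250.0 159 [0.48269182 0.22571686 0.11      ] 0.06461238343615491 tcp [0.48225578 0.11953526 0.13354416] [-1.52504545 -1.52181987 -0.97353163]
cup [199.87083333 201.85833333] 240 [0.47702094 0.22809407 0.11      ]
jar [171.73267327 190.94059406] 101 [0.52351515 0.33256308 0.068     ]
0 (array([-5.83014357e-01,  3.37782356e-01,  1.60133818e+00, -2.22044605e-16,
        1.20247212e+00,  8.21975506e-01]), np.float64(0.9686618175406358)) 99.72194397703889
1 (array([-5.83014357e-01,  3.37782356e-01,  1.60133818e+00,  2.22044605e-16,
        1.20247212e+00, -7.48820821e-01]), np.float64(0.9686618175406363)) 65.58026632141346
2 (array([-5.83014357e-01,  3.37782356e-01,  1.60133818e+00,  2.22044605e-16,
        1.20247212e+00, -2.31961715e+00]), np.float64(0.23038285260390845)) 114.05614167329625
-1 (array([-0.58301436,  0.33778236,  1.60133818,  0.        ,  1.20247212,
        2.39277183]), np.float64(0.15722816701140108)) 171.85655712332237
```

```bash
python3 - <<'E'
from look import *
u=np.array([.165,-.986,0]);tab=np.array([.586,-.304,0]);b=np.arctan2(.165,.986)
Rd=R.from_euler('z',b+np.pi/2)*R.from_euler('x',np.pi)
t=tab+.055*u
s=read_state();print(ik(s["tool_pos"]+[.02,-.05,.11],R.from_rotvec(s["tcp_rot"]))[1])
a=plan([(s["tool_pos"]+[.02,-.05,.11],None),((t[0],t[1],.2),Rd)],maxd=.058)
plan([((t[0],t[1],.103),Rd)],*a)
print(Rd.inv().apply(-u))
E
```

```text
0.5449930564558838
[2.6, 0.7, -3.1, 0.0, 0.0, 0.0]
[2.6, 0.7, -3.0, 0.0, 0.0, 0.0]
[2.6, 0.7, -3.1, 0.0, 0.0, 0.0]
 -> [0.5044 0.0678 0.244 ] [-1.528 -1.523 -0.978]
[-2.8, 1.2, -4.6, 1.0, -8.0, -1.0]
[-3.4, 1.0, -4.2, 1.0, -8.0, -1.0]
[-3.9, 0.9, -3.7, 1.0, -8.0, -1.0]
[-4.4, 0.8, -3.1, 1.0, -8.0, -1.0]
[-4.8, 0.6, -2.5, 0.0, -8.0, -1.0]
[-5.2, 0.5, -1.7, 1.0, -8.0, -1.0]
[-5.4, 0.5, -1.0, 0.0, -8.0, -1.0]
[-5.4, 0.3, -0.3, 1.0, -9.0, -1.0]
 -> [ 0.5949 -0.3582  0.1999] [ 2.03   2.396 -0.006]
[0.0, 0.0, 4.8, 0.0, 0.0, 0.0]
[0.0, 0.0, 4.9, 0.0, 0.0, 0.0]
 -> [ 0.5947 -0.3586  0.1029] [ 2.03   2.396 -0.006]
[9.99710458e-01 8.28181979e-17 4.17165524e-34]
```

Emit:
move_arm(series=[8.5, 2.6, 0.7, -3.1, 0, 0, 0, 8.5, 2.6, 0.7, -3.0, 0, 0, 0, 0, 2.6, 0.7, -3.1, 0, 0, 0, 0, -2.8, 1.2, -4.6, 1, -8, -1, 0, -3.4, 1.0, -4.2, 1, -8, -1])

```text
time: 21.2
tool_pos: [0.5259, -0.0378, 0.2307]
tcp_rot: [-1.669, -1.757, -0.768]
wrist_force: [-0.1, 0.7, -0.9]
width: 0.374
grip_force: 0.0
```

Emit:
move_arm(series=[0, -3.9, 0.9, -3.7, 1, -8, -1, 0, -4.4, 0.8, -3.1, 1, -8, -1, 0, -4.8, 0.6, -2.5, 0, -8, -1, 0, -5.2, 0.5, -1.7, 1, -8, -1, 0, -5.4, 0.5, -1.0, 0, -8, -1])

```text
time: 21.82
tool_pos: [0.5841, -0.3036, 0.2024]
tcp_rot: [-1.974, -2.297, -0.162]
wrist_force: [-0.5, 0.6, -0.3]
width: 0.001
grip_force: 0.0
```

Emit:
move_arm(series=[0, -5.4, 0.3, -0.3, 1, -9, -1, 0, 0, 0, 0, 0, 0, 0])

```text
time: 22.08
tool_pos: [0.5947, -0.3552, 0.1964]
tcp_rot: [-2.025, -2.398, 0.009]
wrist_force: [-0.2, 0.6, 0.0]
width: 0.0
grip_force: 0.0
```

```bash
python3 - <<'E'
from look import *
u=np.array([.165,-.986,0]);tab=np.array([.586,-.304,0]);b=np.arctan2(.165,.986)
Rd=R.from_euler('z',b+np.pi/2)*R.from_euler('x',np.pi)
t=tab+.055*u; s=read_state();print(s["tool_pos"],s["width"])
a=plan([((t[0],t[1],.104),Rd)],maxd=.05)
c=cal("wrist");im=read_camera("wrist");h,sa,v=hsv(im)
m,ce,A=comp((h>100)&(h<125)&(sa>140),np.array((256,200)),1000);print(ce,A)
print("tab px",proj(c,[[*tab[:2],.115]]))
cn=max(cv2.findContours(m,0,2)[0],key=len);f=cv2.erode(cv2.drawContours(np.zeros_like(m),[cv2.convexHull(cn)],-1,1,-1),np.ones((9,9)))
_,tc,tA=comp((f>0)&(sa<110)&(v>100),proj(c,[[*tab[:2],.115]])[0],50);print(tc,tA,onz(c,tc,.105))
E
```

```text
[ 0.59470893 -0.35522975  0.19636508] 0.00027512088474617146
[-0.1, 0.0, 4.6, 0.0, 0.0, 0.0]
[-0.2, 0.0, 4.6, 0.0, 0.0, 0.0]
 -> [ 0.5946 -0.3584  0.1044] [-2.025 -2.398  0.009]
[233.96970293 120.09654731] 40664
tab px [[250.92577613 120.91275234]]
[242.43262987 120.51271645] 3696 [ 0.58065444 -0.30540293  0.105     ]
```

Emit:
move_arm(series=[0, -0.1, 0, 4.6, 0, 0, 0, 0, -0.2, 0, 4.6, 0, 0, 0, 0, 0, 0, 0, 0, 0, 0])

```text
time: 22.5
tool_pos: [0.5906, -0.3547, 0.0994]
tcp_rot: [-2.017, -2.388, 0.008]
wrist_force: [-0.1, 1.1, -0.8]
width: 0.004
grip_force: 0.0
```

Emit:
move_arm(series=[0, 2.5, 0, 0, 0, 0, 0, 0, 2.5, 0, 0, 0, 0, 0, 0, 2.5, 0, 0, 0, 0, 0, 0, 2.5, 0, 0, 0, 0, 0, 0, 2.5, 0, 0, 0, 0, 0])

```text
time: 23.12
tool_pos: [0.574, -0.2332, 0.1059]
tcp_rot: [-2.026, -2.399, 0.007]
wrist_force: [1.7, -0.7, 1.0]
width: 0.006
grip_force: 0.9
```

Emit:
move_arm(series=[0, 1.2, 0, 0, 0, 0, 0, 0, 1.0, 0, 0, 0, 0, 0, 0, 0, 0, 0, 0, 0, 0])

```text
time: 23.5
tool_pos: [0.5696, -0.2122, 0.1046]
tcp_rot: [-2.023, -2.397, 0.008]
wrist_force: [0.2, -0.2, -0.0]
width: -0.002
grip_force: 0.0
```

Emit:
move_arm(series=[0, 0.8, 0, 0, 0, 0, 0, 0, 0.6, 0, 0, 0, 0, 0, 0, 0.4, 0, 0, 0, 0, 0, 0, 0.2, 0, 0, 0, 0, 0])

```text
time: 24.0
tool_pos: [0.5672, -0.1968, 0.1048]
tcp_rot: [2.024, 2.4, -0.014]
wrist_force: [1.3, -16.1, -6.6]
width: -0.001
grip_force: 8.0
```

At the shut stop (16 N). I back off, lift and verify.

Emit:
move_arm(series=[0, -1, 0, 0, 0, 0, 0, 0, -2, 0, -1, 0, 0, 0, 0, 0, 0, -5, 0, 0, 0, 0, 0, 0, -6, 0, 0, 0, 0, 0, 0, -5, 0, 0, 0])

```text
time: 24.62
tool_pos: [0.5733, -0.2236, 0.2785]
tcp_rot: [-2.027, -2.399, 0.006]
wrist_force: [1.2, -0.1, 0.4]
width: -0.004
grip_force: 0.0
```

Emit:
move_arm(series=[0, 0, 0, 0, 0, 0, 0, 0, 0, 0, 0, 0, 0, 0])

```text
time: 24.88
tool_pos: [0.5727, -0.2232, 0.2754]
tcp_rot: [-2.026, -2.398, 0.007]
wrist_force: [-0.1, 0.7, -0.5]
width: 0.002
grip_force: 0.0
```

```bash
python3 - <<'E'
from look import *
t=read_camera("top");c=cal("top");h,s,v=hsv(t)
for n,M,z,p in(("cup",(h<18)&(s>140)&(v>60),.11,(200,202)),("jar",(h>45)&(h<85)&(s>90),.068,(172,191)),("spool",(h>100)&(h<125)&(s>120),.04,(386,196))):
    m,ce,A=comp(M,np.array(p));print(n,ce,A,onz(c,ce,z))
c=cal("wrist");im=read_camera("wrist");h,sa,v=hsv(im)
m,ce,A=comp((h>100)&(h<125)&(sa>140),np.array((256,150)),1000)
q=cv2.boxPoints(cv2.minAreaRect(max(cv2.findContours(m,0,2)[0],key=len)))
print(A,[onz(c,p,.085)[:2].round(3).tolist() for p in q],"open-state wrist est. of box +y end (.5516,-.1022)")
print(read_state()["tool_pos"])
E
```

```text
cup [199.98380567 202.00404858] 247 [0.47651127 0.22770251 0.11      ]
jar [171.73267327 190.94059406] 101 [0.52351515 0.33256308 0.068     ]
spool [387.37423313 195.95092025] 163 [ 0.50287224 -0.44570607  0.04      ]
21985 [[0.485, -0.116], [0.609, -0.095], [0.644, -0.25], [0.502, -0.275]] open-state wrist est. of box +y end (.5516,-.1022)
[ 0.57171092 -0.22254174  0.27310939]
```

```bash
python3 -c "
from workcell import *
print(finish_job())"
```

```text
the job is handed in; nothing more can be done
None
```

I handed the job in at about 25 s, and no verdict came back. My last checks showed the parts poured into the box, the empty cup upright on the carousel beside the jar, the cover pushed to its shut stop, and the spool not moved. I did not count all six parts one by one, or re-measure the multimeter (the arm never came near it).

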